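Return the lens caddy to its row

ROBOT

A 7-joint arm with a two-finger parallel gripper is mounted at the origin on the work surface. World frame = base frame: x ahead of the robot, y to its left, z up, the work surface at z = 0. Lengths are in m, angles in degrees, forces in N, time in s.
With the tool pointing down it reaches from about 0.4 to 0.9 m from the base axis. Payload 5.6 kg.
Tool frame: the origin (TCP) lies on the centre line of the jaws, within the pads' length; the fingertips stand 22 mm ahead of it and the grasp point (between the pads) lies 3 mm ahead of it; z points along the fingers, y is the line along which they close (so a half turn about z gives the same grasp; the last joint's range is limited). The gripper opens to 92 mm and grips with 3 to 60 N. Pads are 20 mm wide; open, the fingers measure 128 mm over their backs; the gripper's body (75 mm by 189 mm) begins 69 mm behind the grasp point.
Start: joints at [-74.141, 26.786, -0.665, 91.828, 0.344, 61.387, -3.226], TCP at [0.204, 0.617, 0.237] pointing down, gripper open.
Joint ranges: [-144.91, 144.91], [-17.63, 115.5], [-89.93, 88.59], [15.96, 139.68], [-74.01, 254.01], [8.47, 105.57], [-167.45, 167.45]. Speed limits (degrees/s): [147.25, 147.25, 180, 180, 180, 180, 180].

INTERFACE

Orientations are given as [roll, pitch, yaw] about the fixed x, y, z axes, in that order (R = Rz(yaw) Ry(pitch) Rx(roll)).
In Python, from station import env gives the robot as it stands.
- The arm moves only by the tool move_arm, never from a script. Its argument "targets" is a list of rows, each a list of 6 numbers: the shift along the tool's x, y, z normalised to -1 to 1, where 1 is 0.03 m, then the turn, a rotation vector about the tool's x, y, z normalised to -1 to 1, where 1 is 0.12 rad. A call has 1 to 8 rows; each row shifts and turns the commanded pose from where the row before left it, along the tool's axes as they then stand; what a row does not reach is not made up. A row lasts 1/8 s, in which the tool goes at most 62.5 mm and 10.7 degrees, less where a joint would pass 70% of its speed; a pose out of reach is approached as far as the arm can. A call with a number of a shift or a turn outside -1 to 1 is refused whole. A call with a gripper value outside its range is refused whole. "jaw" is the opening, from -1 (shut) to 1 (fully open), set as the call begins (left out, the last holds). The fingers move at their own pace and stop on an object; "newtons" is the grip in N (left out, the last holds). Time passes only in rows, so rows that do not move let the fingers close. It gives the time, the measured TCP pose, the force, the opening and the grip force at its end, in the units of the state.
- env.state(): the state, without advancing time (a new reading comes with each control period).
- env.grab_frame(name): name is "side" or "top"; returns the picture (384x512x3 uint8, red, green, blue); there is no depth.
- env.calibration(name): a dict with "fx", "fy", "cx", "cy" (pixels), "cam_to_world" (4x4, takes a point from camera to world coordinates). Camera axes: x right, y down, z forward; pixel columns grow to the right and rows downward; lengths in m; the calibration is good to about 2 mm. A picture is of the moment at which its call begins. calibration takes no time and is no camera call.
- env.sign_off(): hands the job in; it is judged then, once.
The state is a dict: "t": time; "q": joint angles; "dq": joint speeds; "effort": joint torques, N m; "ee_pos": TCP position; "tool_rot": TCP orientation; "force": force on the tool from outside, world axes, zero at the start; "torque": the same for the moment, N m; "gripper_width": opening from 0.0 (shut) to 1.0 (fully open); "gripper_force": force on a finger pad.
Only numpy, scipy, OpenCV 4.12 (cv2) and the standard library are available. Lean on these libraries where they do the work, as an engineer would, in place of code of your own. Each camera call takes 0.05 s, during which the arm holds its last target. There are 200 camera calls.

TASK

Swing up the folded handle of the blue trial-lens caddy, lift the caddy by that handle and set it gently on the white riser at the open end of the loosely spaced row. Then close the row up against the grey end panel, so that all three caddies stand square and snug against the panel and each other with their ends in line. Keep the caddies level, do not ram them, and leave everything else on the desk alone.

Things in the scene. Friction and masses are not known exactly. Their poses are not given: they have to be found in the camera images.
- caddy_blue: Trial-lens caddy: blue plastic tub 130 (x) x 80 (y) x 60 mm high, walls 4 mm, holding lenses up to 56 mm high. Origin: centre of its underside; x along its length. Starts on the desk, handle folded down on its -y side. 0.35 to 0.6 kg. Its hinge axis runs along x, 50 mm above the underside, through the middle of both short ends (arms at x = +-71 mm). It may end with either short end in front.
- caddy_blue_handle (a joint): Angle of the blue caddy's swing handle, rad: 0 upright, positive folded to the caddy's -y side (right-handed about its +x), stops at +-1.25. Stiff hinge (0.04 N m): it stays where it is left. Pushing the bar sideways swings the handle before it moves the tub, so slide the tub by its wall.
- caddy_blue_grip (a point): Middle of the handle's black round grip sleeve (16 mm thick, 100 mm long, along x), 60 mm from the hinge axis; z away from the hinge. Upright it is 110 mm above the underside. Folded it lies just outside and above the rim: from above the fingertips can straddle it only down to the rim (60 mm) on the tub side.
- riser: White fixed riser, 170 (x) x 360 (y) mm, flat top 60 mm above the desk. Origin: its centre at desk level. A grey end panel at +y (inner face y = +150 mm, 75 mm tall above the top) ends the row; the -y end is open. The two other caddies stand loosely spaced from the panel on (5 to 28 mm gaps), x along the riser's x, leaving some 135 mm of free top at the -y end.
- caddy_green: Trial-lens caddy: green plastic tub 130 (x) x 80 (y) x 60 mm high, walls 4 mm, holding lenses up to 56 mm high. Origin: centre of its underside; x along its length. Same caddy, handle upright, loose (0.46 kg), first or second in the row on the riser.
- caddy_yellow: Trial-lens caddy: yellow plastic tub 130 (x) x 80 (y) x 60 mm high, walls 4 mm, holding lenses up to 56 mm high. Origin: centre of its underside; x along its length. Same caddy, handle upright, loose (0.46 kg), first or second in the row on the riser; their order varies and does not matter. Sliding all three along by hand takes under 15 N.
- mug: White mug, 80 mm wide, 92 mm high, on the desk; leave alone. Origin: centre of the underside.
- sanitizer: Clear hand-gel bottle, 64 mm thick, 165 mm high; leave alone. Origin: centre of the underside.
- glasses_case: Dark spectacle case, 160 (x) x 62 x 42 mm, lying; leave alone. Origin: centre of the underside.
- occluder: Black eye-cover paddle lying on the desk, round 72 mm blade with a 100 mm handle to -x, 10 mm thick; leave alone. Origin: under the middle of the blade.

How it is judged:
By the outcome, as a careful person would: the job done as asked, in the order asked, and still so for the second after the job is handed in, with the robot touching nothing.
It also fails if it takes over 70 s, if anything falls off the work surface, if the arm or the gripper's body presses on something with over 40 N, if the wrist force passes 120 N, or if a joint passes its speed limit or range.

## Working session

There is one attempt and no reset: what is moved stays moved. The work goes in short steps, Python scripts to look and compute and a tool call to move; the robot and the scene stay as the last step left them, time stands still between calls to the robot, and variables do not carry over. Pictures are saved under pics/ and viewed, at most 10 in all, crops included, and the job is handed in when it is done.

Besides the shell and the picture viewer there is one more tool, called after ">>>" by a JSON object that holds its "fn" and its "kwargs". move_arm: Moves the arm, as the interface text tells. Scaled input: -1 to 1 covers 0.03 m each way for a shift and 0.12 rad each way for a turn. Its arguments: {"type":"object","properties":{"targets":{"type":"array"},"jaw":{"type":"number"},"newtons":{"type":"number"}},"required":["targets"]}

```bash
mkdir -p pics; ls
python3 - <<'E'
from station import env
import cv2,numpy as np
for n in("top","side"):
    f=env.grab_frame(n); cv2.imwrite(f"pics/{n}0.png",f[:,:,::-1])
    c=env.calibration(n); print(n,c["fx"],c["fy"],c["cx"],c["cy"]); print(np.round(c["cam_to_world"],3))
s=env.state(); print(s)
E
```

```text
pics
top 437.5252788004501 437.5252788004501 255.7688039958449 189.59016692291172
[[ 4.000e-03 -9.810e-01  1.950e-01  3.210e-01]
 [-1.000e+00 -1.000e-03  1.600e-02  7.200e-02]
 [-1.500e-02 -1.950e-01 -9.810e-01  1.414e+00]
 [ 0.000e+00  0.000e+00  0.000e+00  1.000e+00]]
side 478.5435980970016 478.5435980970016 244.7645075017683 191.68163757995103
[[ 0.967 -0.209  0.144  0.407]
 [-0.253 -0.751  0.61  -0.73 ]
 [-0.019 -0.626 -0.779  1.104]
 [ 0.     0.     0.     1.   ]]
{'t': 0.1, 'q': array([-74.14363197,  26.83058793,  -0.66500698,  91.87361864,
         0.34433552,  61.38518481,  -3.22613757]), 'dq': array([ 0.01737243, -0.1313354 ,  0.03248685, -0.1102696 ,  0.07416047,
       -0.04011864,  0.00858316]), 'effort': array([ 1.20214172e-03, -5.21648169e+01, -1.24823581e-02, -2.44366693e+01,
       -5.67908131e-02,  1.39786152e-02,  3.55891734e-05]), 'ee_pos': array([0.204226  , 0.61659267, 0.23575435]), 'tool_rot': array([-1.79912838e+02,  6.79356493e-03,  1.61676290e+02]), 'force': array([ 0.93624022,  0.49415375, -1.3339162 ]), 'torque': array([ 0.00023473, -0.00162178, -0.02542266]), 'gripper_force': 0.0, 'gripper_width': 1.0008201707739413}
```

View pics/top0.png

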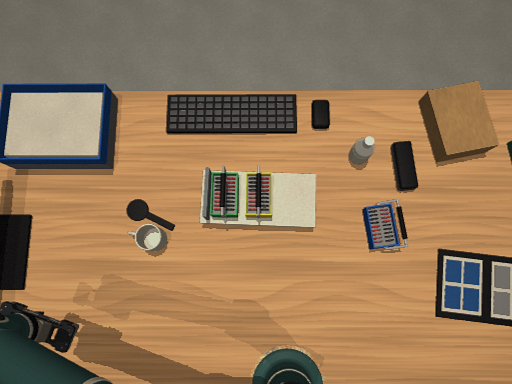

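View pics/side0.png

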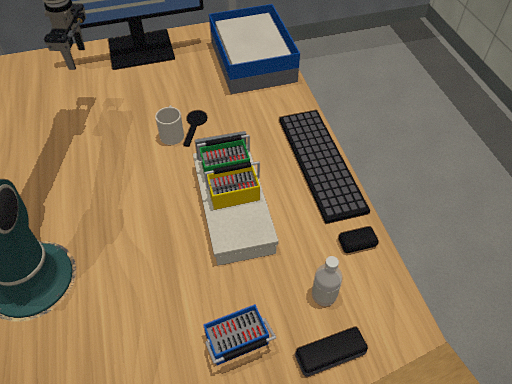

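The top view shows the riser (203–316, 170–227) with its panel on the left, then green and yellow. The blue caddy is at (383,226), with its handle folded right towards −y. The glasses case (404,165) and bottle (362,150) are nearby.

```bash
cat > h.py <<'E'
from station import env
import cv2,numpy as np
def ray(n,uv,z):
    c=env.calibration(n);T=np.array(c["cam_to_world"]);uv=np.atleast_2d(uv).astype(float)
    d=np.c_[(uv[:,0]-c["cx"])/c["fx"],(uv[:,1]-c["cy"])/c["fy"],np.ones(len(uv))]@T[:3,:3].T
    return T[:3,3]+d*((z-T[2,3])/d[:,2])[:,None]
def mask(f,col):
    h=cv2.cvtColor(f,cv2.COLOR_RGB2HSV)
    lo,hi={"blue":((100,120,50),(125,255,255)),"green":((60,100,40),(90,255,255)),"yellow":((22,150,120),(34,255,255)),"white":((15,0,165),(40,45,255)),"black":((0,0,0),(180,255,45))}[col]
    return cv2.inRange(h,lo,hi)
def rect(f,n,col,z,box,k=3):
    m=mask(f,col);x0,y0,x1,y1=box;w=np.zeros_like(m);w[y0:y1,x0:x1]=m[y0:y1,x0:x1]
    w=cv2.morphologyEx(w,cv2.MORPH_OPEN,np.ones((2,2))) if k else w
    v,u=np.nonzero(w)
    p=ray(n,np.c_[u,v],z)[:,:2]
    r=cv2.minAreaRect((p*1000).astype(np.float32)); return r,len(u),cv2.boxPoints(r)
E
python3 - <<'E'
from h import *
t=env.grab_frame("top");s=env.grab_frame("side")
B={"blue":(350,190,420,260),"green":(195,160,245,230),"yellow":(240,160,280,230),"white":(195,160,325,235)}
S={"blue":(190,295,290,375),"green":(190,130,260,180),"yellow":(200,165,270,215),"white":(190,120,280,265)}
for c,z in(("blue",.06),("green",.12),("yellow",.12),("white",.06)):
    for n,f,b in(("top",t,B),("side",s,S)):
        r,k,p=rect(f,n,c,z,b[c]);print(c,n,np.round(r[0],1),np.round(r[1],1),round(r[2],1),k,np.round(p).tolist())
big=np.hstack([cv2.resize(t[150:260,340:440],None,fx=4,fy=4,interpolation=2),cv2.resize(t[150:260,195:295],None,fx=4,fy=4,interpolation=2)])
cv2.imwrite("pics/z1.png",big[:,:,::-1])
E
```

```text
blue top [ 473.5 -294. ] [130.5  91.6] 7.7 368 [[403.0, -257.0], [415.0, -348.0], [544.0, -331.0], [532.0, -240.0]]
blue side [ 480.4 -308.1] [130.8  98.1] 7.9 590 [[409.0, -269.0], [422.0, -366.0], [552.0, -348.0], [538.0, -251.0]]
green top [560.3 185. ] [ 82.9 132.3] 89.5 248 [[494.0, 144.0], [626.0, 143.0], [627.0, 226.0], [494.0, 227.0]]
green side [569.4 180.9] [ 94.8 132.7] 88.8 480 [[502.0, 135.0], [635.0, 132.0], [637.0, 227.0], [504.0, 230.0]]
yellow top [624.6  81.5] [ 3.1 75.9] 0.0 8 [[623.0, 119.0], [623.0, 44.0], [626.0, 44.0], [626.0, 119.0]]
yellow side [568.3  60.7] [121.3 131.2] 87.8 860 [[500.0, 3.0], [631.0, -2.0], [636.0, 119.0], [505.0, 124.0]]
white top [559.3  85.6] [355.6 166.6] 88.7 1368 [[472.0, -90.0], [639.0, -94.0], [647.0, 261.0], [480.0, 265.0]]
white side [565.7  83.3] [354.3 168. ] 87.8 2988 [[475.0, -91.0], [643.0, -97.0], [656.0, 257.0], [489.0, 263.0]]
```

View pics/z1.png

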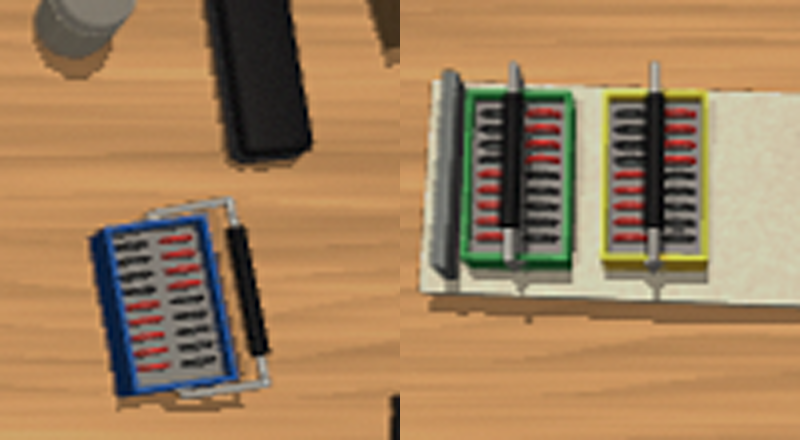

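Crop: blue's sleeve runs from (399,207) to (405,239) in the full top image, clear of the tub. Green and yellow look square and almost in line. I'll check the sleeve by casting rays and plan the approach.

```bash
cat >> h.py <<'E'
from scipy.spatial.transform import Rotation as R
def plan(p0,r0,p1,r1,n):
    """rows from pose to pose; rpy in deg"""
    a=R.from_euler('xyz',r0,degrees=True);b=R.from_euler('xyz',r1,degrees=True)
    w=(a.inv()*b).as_rotvec()/n; p0,p1=np.array(p0),np.array(p1)
    out=[]
    for i in range(n):
        out.append(np.r_[a.inv().apply((p1-p0)/n)/.03,w/.12]); a=a*R.from_rotvec(w)
    return np.round(out,3)
def show(rows):
    for i in range(0,len(rows),8): print(str(rows[i:i+8].tolist()).replace(" ",""))
E
python3 - <<'E'
from h import *
t=env.grab_frame("top");s=env.grab_frame("side")
for n,f,b in(("top",t,(396,200,410,250)),("side",s,(200,335,275,372))):
    m=mask(f,"black");w=np.zeros_like(m);w[b[1]:b[3],b[0]:b[2]]=m[b[1]:b[3],b[0]:b[2]]
    k,l,st,ce=cv2.connectedComponentsWithStats(w);i=1+st[1:,4].argmax();v,u=np.nonzero(l==i)
    r=cv2.minAreaRect((ray(n,np.c_[u,v],.069)[:,:2]*1000).astype(np.float32));print(n,r,st[i])
r=plan([.204,.617,.236],[180,0,161.7],[.484,-.356,.20],[180,0,7.5],36); print(np.abs(r).max())
show(r)
E
```

```text
top ((485.9249267578125, -354.4061279296875), (97.28980255126953, 12.791914939880371), 7.797616958618164) [397 207  10  32 137]
side ((486.7532043457031, -348.865478515625), (99.64727020263672, 16.377784729003906), 7.542088031768799) [223 338  44  23 305]
0.937
[[-0.529,-0.774,0.033,0.0,-0.0,0.623],[-0.585,-0.732,0.033,0.0,-0.0,0.623],[-0.638,-0.687,0.033,0.0,-0.0,0.623],[-0.688,-0.637,0.033,0.0,-0.0,0.623],[-0.734,-0.584,0.033,0.0,-0.0,0.623],[-0.775,-0.527,0.033,0.0,-0.0,0.623],[-0.812,-0.468,0.033,0.0,-0.0,0.623],[-0.845,-0.406,0.033,0.0,-0.0,0.623]]
[[-0.873,-0.342,0.033,0.0,-0.0,0.623],[-0.896,-0.276,0.033,0.0,-0.0,0.623],[-0.914,-0.208,0.033,0.0,-0.0,0.623],[-0.927,-0.139,0.033,0.0,-0.0,0.623],[-0.935,-0.069,0.033,0.0,-0.0,0.623],[-0.937,0.001,0.033,0.0,-0.0,0.623],[-0.935,0.071,0.033,0.0,-0.0,0.623],[-0.927,0.14,0.033,0.0,-0.0,0.623]]
[[-0.914,0.209,0.033,0.0,-0.0,0.623],[-0.896,0.277,0.033,0.0,-0.0,0.623],[-0.873,0.343,0.033,0.0,-0.0,0.623],[-0.844,0.407,0.033,0.0,-0.0,0.623],[-0.812,0.469,0.033,0.0,-0.0,0.623],[-0.774,0.528,0.033,0.0,-0.0,0.623],[-0.733,0.585,0.033,0.0,-0.0,0.623],[-0.687,0.638,0.033,0.0,-0.0,0.623]]
[[-0.638,0.687,0.033,0.0,-0.0,0.623],[-0.584,0.733,0.033,0.0,-0.0,0.623],[-0.528,0.775,0.033,0.0,-0.0,0.623],[-0.469,0.812,0.033,0.0,-0.0,0.623],[-0.407,0.845,0.033,0.0,-0.0,0.623],[-0.343,0.873,0.033,0.0,-0.0,0.623],[-0.276,0.896,0.033,0.0,-0.0,0.623],[-0.209,0.914,0.033,0.0,-0.0,0.623]]
[[-0.14,0.927,0.033,0.0,-0.0,0.623],[-0.07,0.935,0.033,0.0,-0.0,0.623],[-0.0,0.937,0.033,0.0,-0.0,0.623],[0.07,0.935,0.033,0.0,-0.0,0.623]]
```

Run:
```python
from h import *
P=[([.204,.617,.236],161.7),([.44,.3,.27],108),([.52,-.1,.26],54),([.4855,-.354,.16],7.6)]
rows=np.vstack([plan(P[i][0],[180,0,P[i][1]],P[i+1][0],[180,0,P[i+1][1]],n) for i,n in enumerate((14,14,12))])
print(np.abs(rows).max());show(np.round(rows,2))
```

```text
0.971
[[-0.77,-0.54,-0.08,0.0,-0.0,0.56],[-0.8,-0.49,-0.08,0.0,-0.0,0.56],[-0.84,-0.43,-0.08,0.0,-0.0,0.56],[-0.86,-0.38,-0.08,0.0,-0.0,0.56],[-0.89,-0.32,-0.08,0.0,-0.0,0.56],[-0.9,-0.26,-0.08,0.0,-0.0,0.56],[-0.92,-0.2,-0.08,0.0,-0.0,0.56],[-0.93,-0.13,-0.08,0.0,-0.0,0.56]]
[[-0.94,-0.07,-0.08,0.0,-0.0,0.56],[-0.94,-0.01,-0.08,0.0,-0.0,0.56],[-0.94,0.06,-0.08,0.0,-0.0,0.56],[-0.93,0.12,-0.08,0.0,-0.0,0.56],[-0.92,0.18,-0.08,0.0,-0.0,0.56],[-0.91,0.24,-0.08,0.0,-0.0,0.56],[-0.96,-0.11,0.02,0.0,-0.0,0.56],[-0.97,-0.05,0.02,0.0,-0.0,0.56]]
[[-0.97,0.02,0.02,0.0,-0.0,0.56],[-0.97,0.08,0.02,0.0,-0.0,0.56],[-0.96,0.15,0.02,0.0,-0.0,0.56],[-0.95,0.21,0.02,0.0,-0.0,0.56],[-0.93,0.28,0.02,0.0,-0.0,0.56],[-0.91,0.34,0.02,0.0,-0.0,0.56],[-0.89,0.4,0.02,0.0,-0.0,0.56],[-0.86,0.46,0.02,0.0,-0.0,0.56]]
[[-0.82,0.51,0.02,0.0,-0.0,0.56],[-0.79,0.57,0.02,0.0,-0.0,0.56],[-0.75,0.62,0.02,0.0,-0.0,0.56],[-0.7,0.67,0.02,0.0,-0.0,0.56],[-0.63,0.34,0.28,-0.0,-0.0,0.56],[-0.6,0.38,0.28,-0.0,-0.0,0.56],[-0.58,0.42,0.28,-0.0,-0.0,0.56],[-0.55,0.46,0.28,-0.0,-0.0,0.56]]
[[-0.52,0.49,0.28,-0.0,-0.0,0.56],[-0.48,0.53,0.28,-0.0,-0.0,0.56],[-0.44,0.56,0.28,-0.0,-0.0,0.56],[-0.4,0.59,0.28,-0.0,-0.0,0.56],[-0.36,0.61,0.28,-0.0,-0.0,0.56],[-0.32,0.64,0.28,-0.0,-0.0,0.56],[-0.28,0.66,0.28,-0.0,-0.0,0.56],[-0.23,0.67,0.28,-0.0,-0.0,0.56]]
```

>>> {"fn": "move_arm", "kwargs": {"targets": [[-0.77,-0.54,-0.08,0,0,0.56],[-0.8,-0.49,-0.08,0,0,0.56],[-0.84,-0.43,-0.08,0,0,0.56],[-0.86,-0.38,-0.08,0,0,0.56],[-0.89,-0.32,-0.08,0,0,0.56],[-0.9,-0.26,-0.08,0,0,0.56],[-0.92,-0.2,-0.08,0,0,0.56],[-0.93,-0.13,-0.08,0,0,0.56]]}}

```text
t: 1.3
ee_pos: [0.3398, 0.434, 0.256]
tool_rot: [180.0, -0.0, 130.6]
force: [0.1, 0.1, -0.1]
gripper_width: 0.998
gripper_force: 0.0
```

>>> {"fn": "move_arm", "kwargs": {"targets": [[-0.94,-0.07,-0.08,0,0,0.56],[-0.94,-0.01,-0.08,0,0,0.56],[-0.94,0.06,-0.08,0,0,0.56],[-0.93,0.12,-0.08,0,0,0.56],[-0.92,0.18,-0.08,0,0,0.56],[-0.91,0.24,-0.08,0,0,0.56],[-0.96,-0.11,0.02,0,0,0.56],[-0.97,-0.05,0.02,0,0,0.56]]}}

```text
t: 2.3
ee_pos: [0.4507, 0.2405, 0.2687]
tool_rot: [-180.0, 0.0, 99.8]
force: [0.1, 0.6, -0.5]
gripper_width: 0.996
gripper_force: 0.0
```

>>> {"fn": "move_arm", "kwargs": {"targets": [[-0.97,0.02,0.02,0,0,0.56],[-0.97,0.08,0.02,0,0,0.56],[-0.96,0.15,0.02,0,0,0.56],[-0.95,0.21,0.02,0,0,0.56],[-0.93,0.28,0.02,0,0,0.56],[-0.91,0.34,0.02,0,0,0.56],[-0.89,0.4,0.02,0,0,0.56],[-0.86,0.46,0.02,0,0,0.56]]}}

```text
t: 3.3
ee_pos: [0.4964, 0.0117, 0.2642]
tool_rot: [180.0, -0.0, 69.0]
force: [0.3, -0.2, -0.9]
gripper_width: 1.0
gripper_force: 0.0
```

>>> {"fn": "move_arm", "kwargs": {"targets": [[-0.82,0.51,0.02,0,0,0.56],[-0.79,0.57,0.02,0,0,0.56],[-0.75,0.62,0.02,0,0,0.56],[-0.7,0.67,0.02,0,0,0.56],[-0.63,0.34,0.28,0,0,0.56],[-0.6,0.38,0.28,0,0,0.56],[-0.58,0.42,0.28,0,0,0.56],[-0.55,0.46,0.28,0,0,0.56]]}}

```text
t: 4.3
ee_pos: [0.5067, -0.1867, 0.2275]
tool_rot: [-180.0, 0.0, 38.2]
force: [0.2, 0.0, 0.3]
gripper_width: 0.994
gripper_force: 0.0
```

>>> {"fn": "move_arm", "kwargs": {"targets": [[-0.52,0.49,0.28,0,0,0.56],[-0.48,0.53,0.28,0,0,0.56],[-0.44,0.56,0.28,0,0,0.56],[-0.4,0.59,0.28,0,0,0.56],[-0.36,0.61,0.28,0,0,0.56],[-0.32,0.64,0.28,0,0,0.56],[-0.28,0.66,0.28,0,0,0.56],[-0.23,0.67,0.28,0,0,0.56]]}}

```text
t: 5.3
ee_pos: [0.4843, -0.3567, 0.1602]
tool_rot: [180.0, 0.0, 7.4]
force: [0.3, 0.2, -1.7]
gripper_width: 1.005
gripper_force: 0.0
```

>>> {"fn": "move_arm", "kwargs": {"targets": [[0.02,-0.1,0.5,0,0,0.02],[0,0,0.5,0,0,0],[0,0,0.5,0,0,0],[0,0,0.5,0,0,0],[0,0,0.3,0,0,0],[0,0,0.17,0,0,0],[0,0,0,0,0,0]], "jaw": 0, "newtons": 5}}

```text
t: 6.18
ee_pos: [0.4848, -0.3522, 0.0868]
tool_rot: [-180.0, 0.0, 7.5]
force: [0.3, 0.6, -0.4]
gripper_width: 0.499
gripper_force: 0.0
```

>>> {"fn": "move_arm", "kwargs": {"targets": [[0,0,0,0,0,0],[0,0,0,0,0,0],[0,0,0,0,0,0],[0,0,0,0,0,0],[0,0,0,0,0,0]], "jaw": -1}}

```text
t: 6.8
ee_pos: [0.485, -0.3521, 0.0869]
tool_rot: [-180.0, -0.0, 7.5]
force: [0.5, 0.2, 0.6]
gripper_width: 0.168
gripper_force: 5.0
```

>>> {"fn": "move_arm", "kwargs": {"targets": [[0,-0.05,-0.123,0,0,0],[0,-0.05,-0.123,0,0,0],[0,-0.07,-0.12,0,0,0],[0,-0.07,-0.12,0,0,0],[0,-0.17,-0.22,0,0,0],[0,-0.2,-0.195,0,0,0],[0,-0.226,-0.164,0,0,0]]}}

```text
t: 7.68
ee_pos: [0.4818, -0.3279, 0.1199]
tool_rot: [179.9, -0.1, 7.5]
force: [-0.3, -3.9, 1.5]
gripper_width: 0.17
gripper_force: 5.0
```

>>> {"fn": "move_arm", "kwargs": {"targets": [[0,-0.247,-0.13,0,0,0],[0,-0.262,-0.096,0,0,0],[0,-0.273,-0.058,0,0,0],[0,-0.278,-0.019,0,0,0],[0,0,0,0,0,0],[0,0,0,0,0,0]]}}

```text
t: 8.43
ee_pos: [0.4775, -0.2946, 0.1277]
tool_rot: [-179.9, 0.0, 7.6]
force: [-0.2, 1.0, 2.7]
gripper_width: 0.166
gripper_force: 5.0
```

Run:
```python
from h import *
t=env.grab_frame("top");s=env.grab_frame("side")
big=np.hstack([cv2.resize(t[180:270,340:440],None,fx=4,fy=4),cv2.resize(s[290:380,190:290],None,fx=4,fy=4)])
cv2.imwrite("pics/z2.png",big[:,:,::-1])
```

```text
(no output)
```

View pics/z2.png

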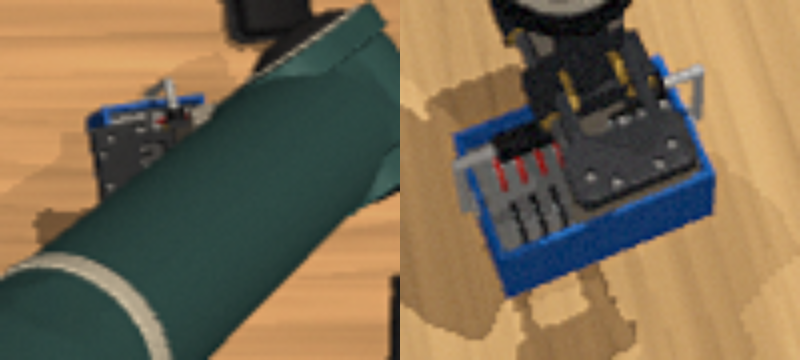

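The handle stands upright (side crop: arms vertical at both ends). I'll regrip deeper and firmer, then lift a little.

>>> {"fn": "move_arm", "kwargs": {"targets": [[0,0,0,0,0,0],[0,0,0.1,0,0,0],[0,0,0.2,0,0,0],[0,0,0.18,0,0,0],[0,0,0,0,0,0]], "jaw": -0.3}}

```text
t: 9.15
ee_pos: [0.477, -0.2957, 0.1129]
tool_rot: [-180.0, 0.1, 7.5]
force: [0.2, 0.3, -0.4]
gripper_width: 0.347
gripper_force: 0.0
```

>>> {"fn": "move_arm", "kwargs": {"targets": [[0,0,0,0,0,0],[0,0,0,0,0,0],[0,0,0,0,0,0],[0,0,0,0,0,0],[0,0,0,0,0,0]], "jaw": -1, "newtons": 40}}

```text
t: 9.78
ee_pos: [0.4775, -0.2958, 0.1137]
tool_rot: [180.0, -0.0, 7.5]
force: [-0.6, -0.7, 1.2]
gripper_width: 0.163
gripper_force: 40.0
```

>>> {"fn": "move_arm", "kwargs": {"targets": [[0,0,-0.1,0,0,0],[0,0,-0.2,0,0,0],[0,0,-0.3,0,0,0],[0,0,-0.4,0,0,0],[0,0,-0.5,0,0,0],[0,0,-0.5,0,0,0],[0,0,0,0,0,0],[0,0,0,0,0,0]]}}

```text
t: 10.78
ee_pos: [0.4773, -0.2954, 0.1734]
tool_rot: [-180.0, 0.0, 7.5]
force: [0.3, -0.5, -4.9]
gripper_width: 0.161
gripper_force: 40.0
```

Run:
```python
from h import *
t=env.grab_frame("top");s=env.grab_frame("side");st=env.state();print(st["ee_pos"],st["tool_rot"],st["force"],st["torque"],st["q"])
big=np.hstack([cv2.resize(t[150:260,195:295],None,fx=4,fy=4),cv2.resize(s[260:370,190:290],None,fx=4,fy=4)])
cv2.imwrite("pics/z3.png",big[:,:,::-1])
```

```text
[ 0.47710205 -0.29546957  0.17301982] [-1.79964167e+02  4.93500340e-02  7.53063838e+00] [-0.69311243 -0.17015815 -4.23266439] [-0.02505967  0.17802596 -0.00698293] [ -8.95192176  28.85424056  48.90211097 110.03942369 -26.95589552
  53.31836891 -29.38251482]
```

View pics/z3.png

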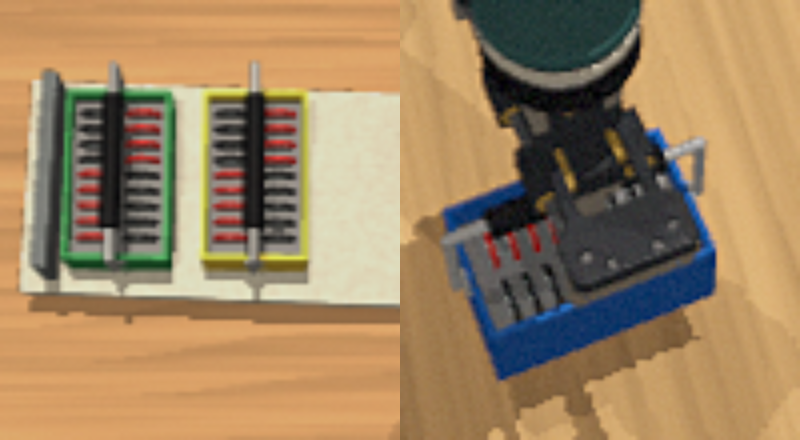

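Side crop: blue hangs level, clear of the desk. Top crop: green and yellow are upright and nearly aligned. Next I'll measure the row's far and near rim edges for placement.

```bash
cat >> h.py <<'E'
def rim(f,n,col,z,box):
    """far-end (+x) edge, both long edges of a tub's rim, by subpixel colour-score profiles"""
    g=f.astype(float);r_,g_,b_=g[...,0],g[...,1],g[...,2]
    sc={"yellow":np.minimum(r_,g_)-b_,"green":g_-np.maximum(r_,b_),"blue":b_-r_}[col]
    th={"yellow":75,"green":35,"blue":50}[col]
    x0,y0,x1,y1=box;m=np.zeros(sc.shape,np.uint8);m[y0:y1,x0:x1]=(sc[y0:y1,x0:x1]>th)
    k,l,st,ce=cv2.connectedComponentsWithStats(m,connectivity=8);i=1+st[1:,4].argmax()
    v,u=np.nonzero(l==i);p=ray(n,np.c_[u,v],z)[:,:2]*1000
    r=cv2.minAreaRect(p.astype(np.float32));b=cv2.boxPoints(r);return r,len(u),b[np.argsort(b[:,0])],p
E
python3 - <<'E'
from h import *
t=env.grab_frame("top");s=env.grab_frame("side")
B={"green":(195,160,245,230),"yellow":(240,160,280,230)}
S={"green":(190,125,260,180),"yellow":(200,160,270,215)}
for c in B:
    for n,f,b in(("top",t,B),("side",s,S)):
        r,k,p,_=rim(f,n,c,.12,b[c]);print(c,n,np.round(r[0],1),np.round(r[1],1),round(r[2],1),k,np.round(p).tolist())
E
```

```text
green top [566.4 165.2] [ 37.2 132. ] 89.6 148 [[500.0, 147.0], [501.0, 184.0], [632.0, 146.0], [633.0, 183.0]]
green side [567.8 188.2] [ 88.1 130.6] 88.8 384 [[502.0, 145.0], [503.0, 234.0], [632.0, 143.0], [634.0, 231.0]]
yellow top [568.  108.5] [128.8  33.3] 0.2 123 [[504.0, 125.0], [504.0, 92.0], [632.0, 125.0], [632.0, 92.0]]
yellow side [602.3  63.8] [ 70.3 118.6] 4.5 274 [[563.0, 120.0], [572.0, 2.0], [633.0, 126.0], [642.0, 7.0]]
```

Run:
```python
from h import *
show(np.round(plan([.477,-.2954,.173],[180,0,7.5],[.482,-.28,.225],[180,0,6.5],4),2))
show(np.round(plan([.482,-.28,.225],[180,0,6.5],[.563,-.03,.225],[180,0,-1.5],16),2))
```

```text
[[0.06,-0.12,-0.43,0.0,-0.0,0.04],[0.06,-0.12,-0.43,0.0,-0.0,0.04],[0.06,-0.12,-0.43,0.0,-0.0,0.04],[0.06,-0.12,-0.43,0.0,-0.0,0.04]]
[[0.23,-0.5,-0.0,0.0,-0.0,0.07],[0.22,-0.5,-0.0,0.0,-0.0,0.07],[0.22,-0.5,-0.0,0.0,-0.0,0.07],[0.21,-0.5,-0.0,0.0,-0.0,0.07],[0.21,-0.51,-0.0,0.0,-0.0,0.07],[0.2,-0.51,-0.0,0.0,-0.0,0.07],[0.2,-0.51,-0.0,0.0,-0.0,0.07],[0.2,-0.51,-0.0,0.0,-0.0,0.07]]
[[0.19,-0.51,-0.0,0.0,-0.0,0.07],[0.19,-0.52,-0.0,0.0,-0.0,0.07],[0.18,-0.52,-0.0,0.0,-0.0,0.07],[0.18,-0.52,-0.0,0.0,-0.0,0.07],[0.17,-0.52,-0.0,0.0,-0.0,0.07],[0.17,-0.52,-0.0,0.0,-0.0,0.07],[0.16,-0.52,-0.0,0.0,-0.0,0.07],[0.16,-0.52,-0.0,0.0,-0.0,0.07]]
```

>>> {"fn": "move_arm", "kwargs": {"targets": [[0.06,-0.12,-0.43,0,0,0.04],[0.06,-0.12,-0.43,0,0,0.04],[0.06,-0.12,-0.43,0,0,0.04],[0.06,-0.12,-0.43,0,0,0.04]]}}

```text
t: 11.48
ee_pos: [0.4831, -0.2803, 0.2264]
tool_rot: [180.0, -0.0, 6.4]
force: [-0.2, -1.0, -5.0]
gripper_width: 0.157
gripper_force: 40.0
```

>>> {"fn": "move_arm", "kwargs": {"targets": [[0.23,-0.5,0,0,0,0.07],[0.22,-0.5,0,0,0,0.07],[0.22,-0.5,0,0,0,0.07],[0.21,-0.5,0,0,0,0.07],[0.21,-0.51,0,0,0,0.07],[0.2,-0.51,0,0,0,0.07],[0.2,-0.51,0,0,0,0.07],[0.2,-0.51,0,0,0,0.07]]}}

```text
t: 12.48
ee_pos: [0.5236, -0.1548, 0.2258]
tool_rot: [-180.0, -0.0, 2.6]
force: [1.0, -0.4, -4.8]
gripper_width: 0.165
gripper_force: 40.0
```

>>> {"fn": "move_arm", "kwargs": {"targets": [[0.19,-0.51,0,0,0,0.07],[0.19,-0.52,0,0,0,0.07],[0.18,-0.52,0,0,0,0.07],[0.18,-0.52,0,0,0,0.07],[0.17,-0.52,0,0,0,0.07],[0.17,-0.52,0,0,0,0.07],[0.16,-0.52,0,0,0,0.07],[0.16,-0.52,0,0,0,0.07]]}}

```text
t: 13.48
ee_pos: [0.5637, -0.0294, 0.2251]
tool_rot: [180.0, -0.0, -1.3]
force: [-0.3, 0.0, -5.1]
gripper_width: 0.163
gripper_force: 40.0
```

>>> {"fn": "move_arm", "kwargs": {"targets": [[0,0,0,0,0,0],[0,0,0.3,0,0,0],[0,0,0.4,0,0,0],[0,0,0.4,0,0,0],[0,0,0.25,0,0,0],[0,0,0.1,0,0,0],[0,0,0,0,0,0]]}}

```text
t: 14.35
ee_pos: [0.5634, -0.0306, 0.1816]
tool_rot: [180.0, 0.0, -1.3]
force: [-0.9, -1.2, -4.0]
gripper_width: 0.161
gripper_force: 40.0
```

Run:
```python
from h import *
t=env.grab_frame("top");s=env.grab_frame("side");st=env.state();print(st["ee_pos"],st["tool_rot"],st["force"])
big=np.hstack([cv2.resize(t[150:250,195:325],None,fx=3,fy=3),cv2.resize(s[120:270,170:290],None,fx=3,fy=3)[:300]])
cv2.imwrite("pics/z4.png",big[:,:,::-1])
```

```text
[ 0.56366315 -0.03051635  0.18195571] [-1.79997687e+02 -4.20538892e-02 -1.27766858e+00] [-0.7621982  -0.49448475 -3.81594215]
```

View pics/z4.png

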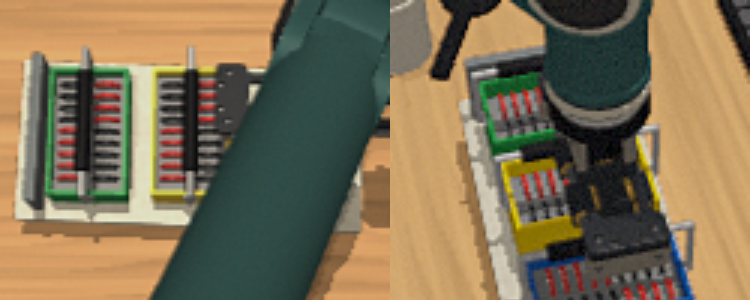

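Blue hangs just over the free end, clear of yellow. I'll lower it slowly.

>>> {"fn": "move_arm", "kwargs": {"targets": [[0,0,0.05,0,0,0],[0,0,0.05,0,0,0],[0,0,0.05,0,0,0],[0,0,0.04,0,0,0],[0,0,0.03,0,0,0],[0,0,0.03,0,0,0],[0,0,0.02,0,0,0],[0,0,0,0,0,0]]}}

```text
t: 15.45
ee_pos: [0.5635, -0.0303, 0.1737]
tool_rot: [-180.0, -0.0, -1.3]
force: [-0.8, 0.6, -1.7]
gripper_width: 0.16
gripper_force: 40.0
```

>>> {"fn": "move_arm", "kwargs": {"targets": [[0,0,0.02,0,0,0],[0,0,0.02,0,0,0],[0,0,0,0,0,0]]}}

```text
t: 15.82
ee_pos: [0.5636, -0.0305, 0.1736]
tool_rot: [-179.9, -0.0, -1.3]
force: [-4.4, 0.7, 8.9]
gripper_width: 0.163
gripper_force: 40.0
```

>>> {"fn": "move_arm", "kwargs": {"targets": [[0,0,-0.03,0,0,0],[0,0,0,0,0,0]]}}

```text
t: 16.08
ee_pos: [0.5635, -0.0305, 0.1736]
tool_rot: [-180.0, -0.0, -1.3]
force: [-2.7, 0.3, 4.1]
gripper_width: 0.163
gripper_force: 40.0
```

>>> {"fn": "move_arm", "kwargs": {"targets": [[0,0,0,0,0,0],[0,0,0,0,0,0],[0,0,0,0,0,0],[0,0,-0.2,0,0,0],[0,0,-0.6,0,0,0],[0,0,-0.9,0,0,0],[0,0,-0.9,0,0,0],[0,0,-0.7,0,0,0]], "jaw": -0.2}}

```text
t: 17.08
ee_pos: [0.5638, -0.0308, 0.2747]
tool_rot: [-180.0, -0.1, -1.3]
force: [-1.0, -0.8, 0.5]
gripper_width: 0.398
gripper_force: 0.0
```

Run:
```python
from h import *
s=env.state();print(s["q"],s["ee_pos"],s["tool_rot"])
r=plan([.5635,-.0305,.27],[180,0,-1.3],[.562,-.135,.25],[180,0,88.5],14);show(np.round(r,2))
a=R.from_euler('xyz',[180,0,88.5],degrees=True)
b=a*R.from_rotvec([0,np.radians(12),0]);print(b.as_matrix().round(2))
r=plan([.562,-.135,.25],a.as_euler('xyz',degrees=True),[.5615,-.125,.106],b.as_euler('xyz',degrees=True),8);show(np.round(r,2))
```

```text
[-43.16192511  22.14250127  55.32067816 104.39558804 -20.2366417
  63.90905514 -72.05093214] [ 0.56383494 -0.03081186  0.27469308] [-1.79977149e+02 -1.27686991e-01 -1.29902432e+00]
[[0.0,0.25,0.05,0.0,0.0,-0.93],[-0.03,0.25,0.05,0.0,0.0,-0.93],[-0.05,0.24,0.05,0.0,0.0,-0.93],[-0.08,0.24,0.05,0.0,0.0,-0.93],[-0.11,0.22,0.05,0.0,0.0,-0.93],[-0.13,0.21,0.05,0.0,0.0,-0.93],[-0.15,0.2,0.05,0.0,0.0,-0.93],[-0.17,0.18,0.05,0.0,0.0,-0.93]]
[[-0.19,0.16,0.05,0.0,0.0,-0.93],[-0.21,0.14,0.05,0.0,0.0,-0.93],[-0.22,0.11,0.05,0.0,0.0,-0.93],[-0.23,0.08,0.05,0.0,0.0,-0.93],[-0.24,0.06,0.05,0.0,0.0,-0.93],[-0.25,0.03,0.05,0.0,0.0,-0.93]]
[[ 0.03  1.    0.01]
 [ 0.98 -0.03  0.21]
 [ 0.21  0.   -0.98]]
[[0.04,-0.0,0.6,0.0,0.22,0.0],[0.03,-0.0,0.6,0.0,0.22,0.0],[0.01,-0.0,0.6,0.0,0.22,0.0],[-0.01,-0.0,0.6,0.0,0.22,0.0],[-0.02,-0.0,0.6,0.0,0.22,0.0],[-0.04,-0.0,0.6,0.0,0.22,0.0],[-0.05,-0.0,0.6,0.0,0.22,0.0],[-0.07,-0.0,0.6,0.0,0.22,0.0]]
```

>>> {"fn": "move_arm", "kwargs": {"targets": [[0,0.25,0.05,0,0,-0.93],[-0.03,0.25,0.05,0,0,-0.93],[-0.05,0.24,0.05,0,0,-0.93],[-0.08,0.24,0.05,0,0,-0.93],[-0.11,0.22,0.05,0,0,-0.93],[-0.13,0.21,0.05,0,0,-0.93],[-0.15,0.2,0.05,0,0,-0.93],[-0.17,0.18,0.05,0,0,-0.93]], "jaw": 1}}

```text
t: 18.08
ee_pos: [0.5628, -0.0908, 0.2616]
tool_rot: [179.9, -0.1, 50.1]
force: [0.9, 0.3, 0.3]
gripper_width: 1.002
gripper_force: 0.0
```

>>> {"fn": "move_arm", "kwargs": {"targets": [[-0.19,0.16,0.05,0,0,-0.93],[-0.21,0.14,0.05,0,0,-0.93],[-0.22,0.11,0.05,0,0,-0.93],[-0.23,0.08,0.05,0,0,-0.93],[-0.24,0.06,0.05,0,0,-0.93],[-0.25,0.03,0.05,0,0,-0.93],[0,0,0,0,0,0]]}}

```text
t: 18.95
ee_pos: [0.562, -0.1358, 0.2525]
tool_rot: [179.9, 0.0, 88.1]
force: [-0.2, -0.0, -0.2]
gripper_width: 1.0
gripper_force: 0.0
```

Run:
```python
from h import *
t=env.grab_frame("top");s=env.grab_frame("side");st=env.state();print(st["ee_pos"],st["tool_rot"],st["q"])
big=np.hstack([cv2.resize(t[150:250,195:325],None,fx=3,fy=3),cv2.resize(s[120:270,170:290],None,fx=3,fy=3)[100:400]])
cv2.imwrite("pics/z5.png",big[:,:,::-1])
```

```text
[ 0.56212013 -0.13483684  0.25204349] [ 1.79939343e+02 -2.79497944e-03  8.81131621e+01] [-17.53405721  20.72289429  35.21221245 103.1955871  -13.6084949
  60.27614493  20.83948834]
```

View pics/z5.png

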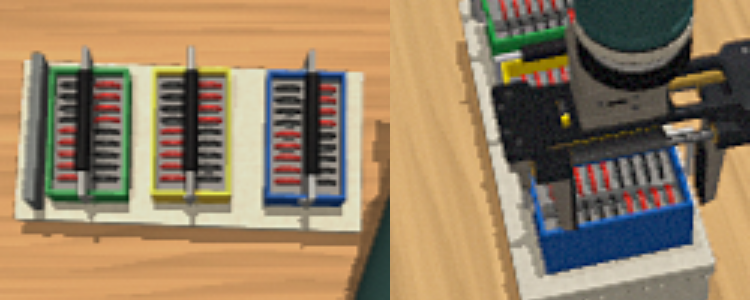

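Top crop: all three stand upright on the riser, with blue at (305,137) square and in line within about 3 mm. Now down behind blue's −y wall to push.

>>> {"fn": "move_arm", "kwargs": {"targets": [[0.04,0,0.6,0,0.22,-0.06],[0.03,0,0.6,0,0.22,0],[0.01,0,0.6,0,0.22,0],[-0.01,0,0.6,0,0.22,0],[-0.02,0,0.6,0,0.22,0],[-0.04,0,0.6,0,0.22,0],[-0.05,0,0.6,0,0.22,0],[-0.07,0,0.6,0,0.22,0]]}}

```text
t: 20.05
ee_pos: [0.5626, -0.1242, 0.1071]
tool_rot: [180.0, -12.1, 88.6]
force: [0.6, -0.0, -0.3]
gripper_width: 0.998
gripper_force: 0.0
```

Run:
```python
from h import *
st=env.state();print(st["ee_pos"],st["tool_rot"],st["force"])
A=R.from_euler('xyz',st["tool_rot"],degrees=True);print(A.as_matrix().round(3))
print("per 30mm push:",A.inv().apply([.026,1,0]).round(3))
t=env.grab_frame("top");s=env.grab_frame("side");B={"green":(195,160,242,230),"yellow":(240,160,280,230),"blue":(275,160,325,230)}
for c in B:
    r,k,p,q=rim(t,"top",c,.12,B[c]);print(c,np.round(r[0],1),np.round(r[1],1),round(r[2],1),k,q.min(0).round(),q.max(0).round())
```

```text
[ 0.56258664 -0.1242493   0.10708725] [179.98410523 -12.13581712  88.61704756] [ 0.63706323 -0.00369138 -0.31751252]
[[ 0.024  1.     0.005]
 [ 0.977 -0.024  0.21 ]
 [ 0.21   0.    -0.978]]
per 30mm push: [0.978 0.002 0.21 ]
green [566.5 166.5] [ 38.8 132.3] 88.9 150 [500. 146.] [632. 187.]
yellow [566.5 108.5] [131.8  33.3] 0.2 128 [501.  92.] [632. 125.]
blue [562.1  -9.5] [134.5  41.6] 0.1 111 [495. -30.] [629.  11.]
```

>>> {"fn": "move_arm", "kwargs": {"targets": [[0.2,0,0.04,0,0,0],[0.2,0,0.04,0,0,0],[0.2,0,0.04,0,0,0],[0.2,0,0.04,0,0,0],[0.2,0,0.045,0,0,0],[0.1,0,0.02,0,0,0],[0.05,0,0.01,0,0,0],[0.05,0,0.01,0,0,0]]}}

```text
t: 21.15
ee_pos: [0.563, -0.0882, 0.1076]
tool_rot: [180.0, -12.1, 88.6]
force: [0.0, -0.7, -1.3]
gripper_width: 1.003
gripper_force: 0.0
```

>>> {"fn": "move_arm", "kwargs": {"targets": [[0.05,0,0.01,0,0,0],[0.05,0,0.01,0,0,0],[0.06,0,0.013,0,0,0],[0.06,0,0.013,0,0,0],[0.08,0,0.017,0,0,0],[0.08,0,0.017,0,0,0],[0.08,0,0.017,0,0,0],[0.08,0,0.017,0,0,0]]}}

```text
t: 22.15
ee_pos: [0.5635, -0.0713, 0.1077]
tool_rot: [180.0, -12.1, 88.7]
force: [-0.1, -2.0, -0.2]
gripper_width: 1.002
gripper_force: 1.1
```

>>> {"fn": "move_arm", "kwargs": {"targets": [[0.08,0,0.017,0,0,0],[0.08,0,0.017,0,0,0],[0.08,0,0.017,0,0,0],[0.06,0,0.013,0,0,0],[0.05,0,0.01,0,0,0],[0.05,0,0.01,0,0,0],[0.05,0,0.01,0,0,0],[0.05,0,0.01,0,0,0]]}}

```text
t: 23.15
ee_pos: [0.5638, -0.0561, 0.1077]
tool_rot: [180.0, -12.1, 88.7]
force: [-0.2, -2.3, -0.8]
gripper_width: 0.999
gripper_force: 1.0
```

>>> {"fn": "move_arm", "kwargs": {"targets": [[0.05,0,0.01,0,0,0],[0.05,0,0.01,0,0,0],[0.06,0,0.013,0,0,0],[0.06,0,0.013,0,0,0],[0.06,0,0.013,0,0,0],[0.06,0,0.013,0,0,0],[0.06,0,0.013,0,0,0],[0.06,0,0.013,0,0,0]]}}

```text
t: 24.15
ee_pos: [0.5641, -0.0424, 0.1078]
tool_rot: [180.0, -12.1, 88.6]
force: [0.0, -3.1, -1.4]
gripper_width: 0.998
gripper_force: 2.0
```

>>> {"fn": "move_arm", "kwargs": {"targets": [[0.06,0,0.013,0,0,0],[0.06,0,0.013,0,0,0],[0.05,0,0.01,0,0,0],[0.05,0,0.01,0,0,0],[0.05,0,0.01,0,0,0],[0.05,0,0.01,0,0,0],[0.05,0,0.01,0,0,0],[0.05,0,0.01,0,0,0]]}}

```text
t: 25.15
ee_pos: [0.5644, -0.029, 0.1079]
tool_rot: [-180.0, -12.1, 88.7]
force: [0.4, -4.0, -1.8]
gripper_width: 1.002
gripper_force: 1.7
```

>>> {"fn": "move_arm", "kwargs": {"targets": [[0.04,0,0.008,0,0,0],[0.04,0,0.008,0,0,0],[0.04,0,0.008,0,0,0],[0.03,0,0.006,0,0,0],[0.03,0,0.006,0,0,0],[0.03,0,0.006,0,0,0]]}}

```text
t: 25.9
ee_pos: [0.5646, -0.0233, 0.108]
tool_rot: [180.0, -12.1, 88.6]
force: [0.8, -4.0, -2.5]
gripper_width: 0.999
gripper_force: 2.3
```

>>> {"fn": "move_arm", "kwargs": {"targets": [[0.03,0,0.006,0,0,0],[0.03,0,0.006,0,0,0],[0.03,0,0.006,0,0,0],[0.03,0,0.006,0,0,0]]}}

```text
t: 26.4
ee_pos: [0.5645, -0.0199, 0.108]
tool_rot: [180.0, -12.0, 88.6]
force: [0.3, -5.3, -4.1]
gripper_width: 0.999
gripper_force: 2.8
```

>>> {"fn": "move_arm", "kwargs": {"targets": [[0.03,0,0.006,0,0,0],[0.03,0,0.006,0,0,0],[0,0,0,0,0,0]]}}

```text
t: 26.78
ee_pos: [0.5646, -0.0178, 0.108]
tool_rot: [180.0, -12.1, 88.6]
force: [-0.4, -4.3, -2.3]
gripper_width: 1.005
gripper_force: 2.5
```

>>> {"fn": "move_arm", "kwargs": {"targets": [[0.03,0,0.006,0,0,0],[0.03,0,0.006,0,0,0],[0,0,0,0,0,0]]}}

```text
t: 27.15
ee_pos: [0.5646, -0.0167, 0.108]
tool_rot: [180.0, -12.0, 88.6]
force: [0.6, -5.5, -2.2]
gripper_width: 1.003
gripper_force: 3.3
```

>>> {"fn": "move_arm", "kwargs": {"targets": [[0.03,0,0.006,0,0,0],[0.03,0,0.006,0,0,0],[0,0,0,0,0,0]]}}

```text
t: 27.52
ee_pos: [0.5646, -0.0165, 0.108]
tool_rot: [180.0, -11.9, 88.6]
force: [-1.3, -9.7, -2.4]
gripper_width: 0.996
gripper_force: 4.8
```

>>> {"fn": "move_arm", "kwargs": {"targets": [[0.03,0,0.006,0,0,0],[0.03,0,0.006,0,0,0],[0,0,0,0,0,0]]}}

```text
t: 27.9
ee_pos: [0.5646, -0.0163, 0.108]
tool_rot: [179.9, -11.8, 88.5]
force: [-1.7, -12.6, -1.4]
gripper_width: 1.0
gripper_force: 6.4
```

Run:
```python
from h import *
t=env.grab_frame("top");s=env.grab_frame("side");st=env.state();print(st["ee_pos"],st["tool_rot"],st["force"])
big=np.hstack([cv2.resize(t[150:250,195:325],None,fx=3,fy=3),cv2.resize(s[110:260,170:290],None,fx=3,fy=3)[:300]])
cv2.imwrite("pics/z6.png",big[:,:,::-1])
B={"green":(195,160,233,230),"yellow":(230,160,262,230),"blue":(250,160,325,230)}
for c in B:
    r,k,p,q=rim(t,"top",c,.12,B[c]);print(c,np.round(r[0],1),np.round(r[1],1),round(r[2],1),k,q.min(0).round(),q.max(0).round())
```

```text
[ 0.56460425 -0.01634146  0.10797021] [179.95305638 -11.78242977  88.50869657] [ -0.98277128 -12.59037592  -1.23646818]
green [565.2 221.2] [ 29.6 135.1] 88.6 124 [497. 205.] [632. 236.]
yellow [568. 140.] [ 33.  129.3] 89.2 109 [504. 123.] [632. 157.]
blue [562.  12.] [ 32.7 134.8] 89.4 117 [495.  -5.] [629.  29.]
```

View pics/z6.png

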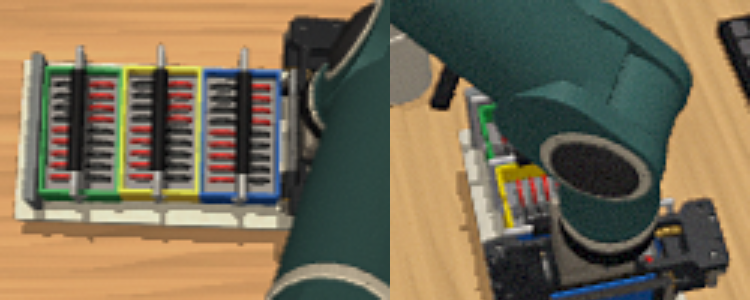

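The row is snug: green, yellow and blue touch with no visible gaps at x=120 and x=200 in the crop, and green is against the panel. I'll back off gently, then check end alignment at subpixel level.

>>> {"fn": "move_arm", "kwargs": {"targets": [[-0.05,0,-0.01,0,0,0],[-0.1,0,-0.02,0,0,0],[-0.3,0,-0.06,0,0,0],[-0.5,0,-0.1,0,0,0],[-0.6,0,-0.12,0,0,0],[-0.6,0,-0.12,0,0,0],[-0.7,0,-0.15,0,0,0],[-0.7,0,-0.15,0,0,0]]}}

```text
t: 29.0
ee_pos: [0.5622, -0.1223, 0.1073]
tool_rot: [180.0, -12.1, 88.6]
force: [0.6, 0.3, 0.4]
gripper_width: 1.002
gripper_force: 0.0
```

Run:
```python
from h import *
st=env.state();print(st["t"],st["ee_pos"],st["force"])
T=np.mean([env.grab_frame("top").astype(float) for _ in range(4)],0);np.save("T.npy",T);np.save("S.npy",env.grab_frame("side"))
u=T.astype(np.uint8)
# end edges per column band from colour scores, half-maximum crossing
sc={"yellow":np.minimum(T[...,0],T[...,1])-T[...,2],"green":T[...,1]-np.maximum(T[...,0],T[...,2]),"blue":T[...,2]-T[...,0]}
for c,(a,b) in {"green":(211,234),"yellow":(237,260),"blue":(264,287)}.items():
    for v0,v1,nm in((166,184,"far"),(206,224,"near")):
        P=[]
        for col in range(a,b):
            f=sc[c][v0:v1,col];base=np.median(np.r_[f[:3]] if nm=="far" else f[-3:]);pk=f.max()
            if pk-base<35: continue
            h=(pk+base)/2;i=np.nonzero(f>h)[0];i=i[0] if nm=="far" else i[-1];j=i-1 if nm=="far" else i+1
            if 0<=j<len(f): P.append((col,v0+i+(j-i)*(f[i]-h)/(f[i]-f[j])))
        P=np.array(P);p=ray("top",P,.12)*1000;k=np.polyfit(p[:,1],p[:,0],1);r=p[:,0]-np.polyval(k,p[:,1]);g=abs(r)<4
        k=np.polyfit(p[g,1],p[g,0],1);print(c,nm,len(P),"y",p[:,1].mean().round(1),"x med",np.median(p[:,0]).round(1),"yaw",-np.degrees(k[0]).round(2))
cv2.imwrite("pics/z7.png",cv2.resize(u[155:235,195:325],None,fx=6,fy=6,interpolation=2)[:,:,::-1])
```

```text
29.0 [ 0.56216855 -0.12231137  0.10726052] [0.63610331 0.2501288  0.3991573 ]
green far 20 y 195.2 x med 634.6 yaw 0.09
green near 21 y 192.3 x med 497.7 yaw -3.8
yellow far 20 y 116.5 x med 633.7 yaw -0.08
yellow near 20 y 115.0 x med 502.3 yaw -1.88
blue far 22 y 34.6 x med 631.0 yaw -1.06
blue near 22 y 35.0 x med 493.9 yaw -0.74
```

View pics/z7.png

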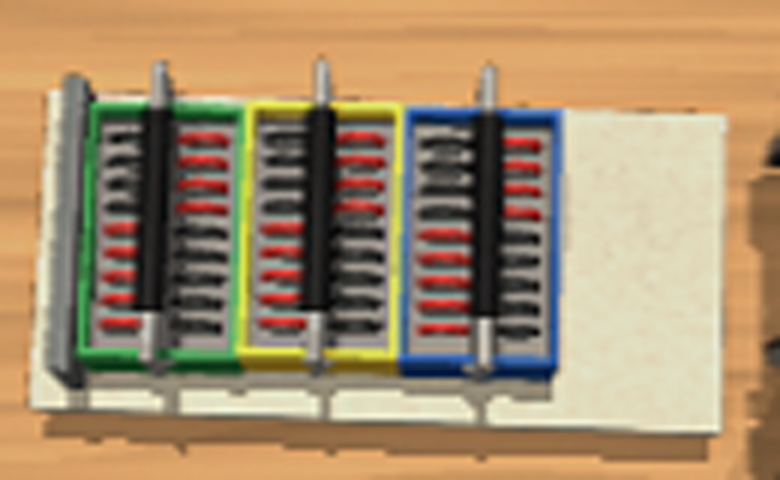

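Crop: the three tubs are flush with each other and with the panel, and their far ends run parallel to the riser edge. I'll do one last numeric check of spacing and alignment using the red lens blocks.

Run:
```python
from h import *
for n,T,bx in(("top",np.load("T.npy"),[(209,235),(236,262),(263,289)]),):
    sc=np.clip(T[...,0]-np.maximum(T[...,1],T[...,2])-60,0,None)
    for a,b in bx:
        w=sc.copy();w[:170]=0;w[216:]=0;w[:,:a]=0;w[:,b:]=0
        o=[]
        for top in(1,0):
            q=w.copy();m=(a+b)//2
            if top:q[:, :m]=0
            else:q[:,m:]=0
            v,u=np.nonzero(q);W=q[v,u];o.append((ray(n,[[(u*W).sum()/W.sum(),(v*W).sum()/W.sum()]],.114)[0,:2]*1000).round(1))
        print(o)
# riser far edge line
T=np.load("T.npy");P=[]
for col in range(292,313):
    f=T[165:185,col,2];h=(f[:4].mean()+f[-4:].mean())/2;i=np.nonzero(f>h)[0][0];P.append((col,165+i-(f[i]-h)/(f[i]-f[i-1])))
p=ray("top",P,.06)*1000;print("free far edge",p.mean(0).round(1),np.polyfit(p[:,1],p[:,0],1)[0])
```

```text
[array([599.4, 175.8]), array([544.4, 216.9])]
[array([600. ,  95.5]), array([545. , 135.5])]
[array([598.4,  14.3]), array([542.7,  54.2])]
free far edge [642.7 -52.9  60. ] 0.04273818653269009
```

Spacing is about 80 mm. The red blocks put green 1.5–3 mm towards −x, depending on the riser's yaw, so I'll pin the yaw down with the long riser edge and tub sides.

Run:
```python
from h import *
T=np.load("T.npy")
def fit(P,z,ax):
    p=ray("top",P,z)*1000;a,b=(p[:,1],p[:,0]) if ax else (p[:,0],p[:,1]);g=np.ones(len(a),bool)
    for _ in range(4): k=np.polyfit(a[g],b[g],1);g=abs(b-np.polyval(k,a))<1.5
    return k,g.sum(),len(g)
# near riser top edge: last bright row before the dark side face
P=[]
for c in range(204,312):
    f=T[214:236,c,2];d=np.diff(f);i=d.argmin();
    w=np.clip(-d[max(0,i-1):i+2],0,None);P.append((c,214+.5+(np.arange(max(0,i-1),max(0,i-1)+len(w))*w).sum()/w.sum()))
k,n,m=fit(P,.06,1);print("near edge yaw",-np.degrees(np.arctan(k[0])).round(2),n,m)
# blue -y rim edge and green/yellow, yellow/blue joints
for nm,s,lo,hi in(("blue right",T[...,2]-T[...,0],280,300),("joint yb",T[...,0]-T[...,2],256,270),("joint gy",T[...,0]-T[...,1],228,243)):
    P=[]
    for r in range(176,212):
        f=s[r,lo:hi];d=abs(np.diff(f));i=d.argmax();a=max(0,i-1);w=d[a:i+2];P.append((lo+.5+(np.arange(a,a+len(w))*w).sum()/w.sum(),r))
    k,n,m=fit(P,.12,0);print(nm,"yaw",np.degrees(np.arctan(k[0])).round(2),"y@567",np.polyval(k,567).round(1),n,m)
# side camera far-end edges: outer (+x) rim of each tub
```

```text
near edge yaw -2.08 103 108
blue right yaw 0.37 y@567 -0.9 36 36
joint yb yaw 0.86 y@567 75.3 28 36
joint gy yaw 3.41 y@567 158.5 26 36
```

The riser yaw is about −2.1° (103 of 108 edge points), so green lags its neighbours by about 3 mm. I'll mend that by using the two open fingers as a straight edge across the −x ends of green and yellow, with the tool tilted clear of the handle arms.

Run:
```python
from h import *
st=env.state();p=st["ee_pos"];r=st["tool_rot"]
up=[180,0,88.6];E=[180,0,-2.1]
til=(R.from_euler('xyz',E,degrees=True)*R.from_rotvec([0,np.radians(28),0])).as_euler('xyz',degrees=True);print(til)
W=[(p,r),([.555,-.125,.27],up),([.44,.16,.26],E),([.44,.16,.2],til),([.455,.16,.096],til)]
show(np.vstack([np.round(plan(*W[i],*W[i+1],n),2) for i,n in enumerate((8,16,4*2,8))]))
```

```text
[180.  -28.   -2.1]
[[0.12,-0.03,-0.67,-0.0,-0.22,0.0],[0.1,-0.03,-0.67,-0.0,-0.22,0.0],[0.09,-0.03,-0.67,-0.0,-0.22,0.0],[0.07,-0.03,-0.68,-0.0,-0.22,0.0],[0.05,-0.03,-0.68,-0.0,-0.22,0.0],[0.03,-0.03,-0.68,-0.0,-0.22,0.0],[0.01,-0.03,-0.68,-0.0,-0.22,0.0],[-0.0,-0.03,-0.68,-0.0,-0.22,0.0]]
[[0.59,-0.25,0.02,0.0,-0.0,0.82],[0.56,-0.31,0.02,0.0,-0.0,0.82],[0.53,-0.36,0.02,0.0,-0.0,0.82],[0.49,-0.42,0.02,0.0,-0.0,0.82],[0.44,-0.46,0.02,0.0,-0.0,0.82],[0.4,-0.5,0.02,0.0,-0.0,0.82],[0.34,-0.54,0.02,0.0,-0.0,0.82],[0.29,-0.57,0.02,0.0,-0.0,0.82]]
[[0.23,-0.6,0.02,0.0,-0.0,0.82],[0.17,-0.62,0.02,0.0,-0.0,0.82],[0.11,-0.63,0.02,0.0,-0.0,0.82],[0.05,-0.64,0.02,0.0,-0.0,0.82],[-0.02,-0.64,0.02,0.0,-0.0,0.82],[-0.08,-0.64,0.02,0.0,-0.0,0.82],[-0.14,-0.62,0.02,0.0,-0.0,0.82],[-0.2,-0.61,0.02,0.0,-0.0,0.82]]
[[0.0,-0.0,0.25,0.0,0.51,-0.0],[-0.02,-0.0,0.25,0.0,0.51,-0.0],[-0.03,-0.0,0.25,0.0,0.51,-0.0],[-0.05,-0.0,0.25,0.0,0.51,-0.0],[-0.06,-0.0,0.24,0.0,0.51,-0.0],[-0.08,-0.0,0.24,0.0,0.51,-0.0],[-0.09,-0.0,0.23,0.0,0.51,-0.0],[-0.1,-0.0,0.23,0.0,0.51,-0.0]]
[[-0.15,-0.0,0.41,0.0,0.0,0.0],[-0.15,-0.0,0.41,0.0,0.0,0.0],[-0.15,-0.0,0.41,0.0,0.0,0.0],[-0.15,-0.0,0.41,0.0,0.0,0.0],[-0.15,-0.0,0.41,0.0,0.0,0.0],[-0.15,-0.0,0.41,0.0,0.0,0.0],[-0.15,-0.0,0.41,0.0,0.0,0.0],[-0.15,-0.0,0.41,0.0,0.0,0.0]]
```

>>> {"fn": "move_arm", "kwargs": {"targets": [[0.12,-0.03,-0.67,0,-0.22,0],[0.1,-0.03,-0.67,0,-0.22,0],[0.09,-0.03,-0.67,0,-0.22,0],[0.07,-0.03,-0.68,0,-0.22,0],[0.05,-0.03,-0.68,0,-0.22,0],[0.03,-0.03,-0.68,0,-0.22,0],[0.01,-0.03,-0.68,0,-0.22,0],[0,-0.03,-0.68,0,-0.22,0]]}}

```text
t: 30.25
ee_pos: [0.5549, -0.124, 0.271]
tool_rot: [-180.0, -0.0, 88.8]
force: [0.7, 0.4, 0.5]
gripper_width: 0.996
gripper_force: 0.0
```

>>> {"fn": "move_arm", "kwargs": {"targets": [[0.59,-0.25,0.02,0,0,0.82],[0.56,-0.31,0.02,0,0,0.82],[0.53,-0.36,0.02,0,0,0.82],[0.49,-0.42,0.02,0,0,0.82],[0.44,-0.46,0.02,0,0,0.82],[0.4,-0.5,0.02,0,0,0.82],[0.34,-0.54,0.02,0,0,0.82],[0.29,-0.57,0.02,0,0,0.82]]}}

```text
t: 31.25
ee_pos: [0.4966, 0.0187, 0.2655]
tool_rot: [-180.0, -0.0, 43.5]
force: [0.4, 0.8, -0.0]
gripper_width: 1.004
gripper_force: 0.0
```

>>> {"fn": "move_arm", "kwargs": {"targets": [[0.23,-0.6,0.02,0,0,0.82],[0.17,-0.62,0.02,0,0,0.82],[0.11,-0.63,0.02,0,0,0.82],[0.05,-0.64,0.02,0,0,0.82],[-0.02,-0.64,0.02,0,0,0.82],[-0.08,-0.64,0.02,0,0,0.82],[-0.14,-0.62,0.02,0,0,0.82],[-0.2,-0.61,0.02,0,0,0.82]]}}

```text
t: 32.25
ee_pos: [0.4374, 0.1606, 0.2608]
tool_rot: [-180.0, 0.0, -1.6]
force: [0.7, -0.5, 0.1]
gripper_width: 1.002
gripper_force: 0.0
```

>>> {"fn": "move_arm", "kwargs": {"targets": [[0,0,0.25,0,0.51,0],[-0.02,0,0.25,0,0.51,0],[-0.03,0,0.25,0,0.51,0],[-0.05,0,0.25,0,0.51,0],[-0.06,0,0.24,0,0.51,0],[-0.08,0,0.24,0,0.51,0],[-0.09,0,0.23,0,0.51,0],[-0.1,0,0.23,0,0.51,0]]}}

```text
t: 33.25
ee_pos: [0.4375, 0.1602, 0.2006]
tool_rot: [-179.9, -28.2, -1.5]
force: [0.4, 0.2, -0.1]
gripper_width: 1.0
gripper_force: 0.0
```

Run:
```python
from h import *
st=env.state();print(st["t"],st["q"],st["force"])
p,r=st["ee_pos"],st["tool_rot"];show(np.round(plan(p,r,[.455,.160,.096],[180,-28,-2.1],8),3))
```

```text
33.25 [ -68.96803768    0.65598435   35.14267037  138.12858211   42.10626604
   23.31360719 -161.80660737] [ 0.36502073  0.24017277 -0.0545453 ]
[[-0.141,-0.0,0.419,-0.007,-0.003,0.01],[-0.141,-0.001,0.419,-0.007,-0.003,0.01],[-0.141,-0.001,0.419,-0.007,-0.003,0.01],[-0.141,-0.001,0.419,-0.007,-0.003,0.01],[-0.141,-0.001,0.419,-0.007,-0.003,0.01],[-0.141,-0.001,0.419,-0.007,-0.003,0.01],[-0.14,-0.002,0.419,-0.007,-0.003,0.01],[-0.14,-0.002,0.419,-0.007,-0.003,0.01]]
```

That tilt puts joints 4 and 7 near their limits, so I'll go back to a vertical tool and push higher up the end walls, with the fingers just clear of the handle arms.

>>> {"fn": "move_arm", "kwargs": {"targets": [[0.1,0,-0.23,0,-0.51,0],[0.09,0,-0.23,0,-0.51,0],[0.08,0,-0.24,0,-0.51,0],[0.06,0,-0.24,0,-0.51,0],[0.05,0,-0.25,0,-0.51,0],[0.03,0,-0.25,0,-0.51,0],[0.02,0,-0.25,0,-0.51,0],[0,0,-0.25,0,-0.52,0]]}}

```text
t: 34.25
ee_pos: [0.434, 0.1602, 0.261]
tool_rot: [-179.9, 0.2, -1.4]
force: [-0.1, 0.0, 0.2]
gripper_width: 0.998
gripper_force: 0.0
```

Run:
```python
from h import *
st=env.state();print(st["t"],st["q"].round(1),st["ee_pos"],st["tool_rot"])
for c in (220,247.7,275.7): print((ray("top",[[c,155+366/6]],.165)*1000).round(1))
for r in plan(st["ee_pos"],st["tool_rot"],[.455,.160,.124],[180,0,-2.0],8)[:1]:print(r)
```

```text
34.25 [ -61.5    6.8   40.8  117.5   -5.4   57.6 -109.4] [0.43399739 0.16022696 0.26102419] [-179.9431965     0.20161253   -1.4181176 ]
[[491.3 194.6 165. ]]
[[491.5 114.8 165. ]]
[[491.6  34.3 165. ]]
[ 0.09  -0.001  0.571 -0.001  0.004  0.011]
```

Run:
```python
from h import *
st=env.state()
show(plan(st["ee_pos"],st["tool_rot"],[.460,.179,.124],[180,0,-2.0],8).round(2))
```

```text
[[0.11,-0.08,0.57,-0.0,0.0,0.01],[0.11,-0.08,0.57,-0.0,0.0,0.01],[0.11,-0.08,0.57,-0.0,0.0,0.01],[0.11,-0.08,0.57,-0.0,0.0,0.01],[0.11,-0.08,0.57,-0.0,0.0,0.01],[0.11,-0.08,0.57,-0.0,0.0,0.01],[0.11,-0.08,0.57,-0.0,0.0,0.01],[0.11,-0.08,0.57,-0.0,0.0,0.01]]
```

>>> {"fn": "move_arm", "kwargs": {"targets": [[0.11,-0.08,0.57,0,0,0.01],[0.11,-0.08,0.57,0,0,0.01],[0.11,-0.08,0.57,0,0,0.01],[0.11,-0.08,0.57,0,0,0.01],[0.11,-0.08,0.57,0,0,0.01],[0.11,-0.08,0.57,0,0,0.01],[0.11,-0.08,0.57,0,0,0.01],[0.11,-0.08,0.57,0,0,0.01]], "jaw": 0.35}}

```text
t: 35.25
ee_pos: [0.4619, 0.1777, 0.1227]
tool_rot: [180.0, 0.1, -2.1]
force: [-0.4, -0.7, 0.1]
gripper_width: 0.675
gripper_force: 0.0
```

>>> {"fn": "move_arm", "kwargs": {"targets": [[0.2,-0.01,0,0,0,0],[0.2,-0.01,0,0,0,0],[0.2,-0.01,0,0,0,0],[0.1,0,0,0,0,0],[0,0,0,0,0,0]]}}

```text
t: 35.88
ee_pos: [0.4829, 0.1777, 0.1241]
tool_rot: [-180.0, 0.0, -2.1]
force: [-1.1, -0.7, -0.3]
gripper_width: 0.671
gripper_force: 0.0
```

```bash
cat > f.py <<'E'
from h import *
F=[]
for _ in range(6): env.grab_frame("top");s=env.state();F.append(np.r_[s["force"],s["torque"]])
print(s["t"],s["q"].round(1),s["ee_pos"].round(4),s["tool_rot"].round(2),np.mean(F,0).round(2))
E
python3 f.py
```

```text
36.175 [-52.2  25.4  35.1 117.7 -21.2  43.1 -96.1] [0.4824 0.1777 0.1238] [-1.80e+02  7.00e-02 -2.09e+00] [-0.02 -0.1  -0.1  -0.03  0.15  0.01]
```

>>> {"fn": "move_arm", "kwargs": {"targets": [[0.04,0,0,0,0,0],[0.04,0,0,0,0,0],[0.04,0,0,0,0,0],[0.04,0,0,0,0,0]]}}

```text
t: 36.67
ee_pos: [0.4875, 0.1774, 0.1238]
tool_rot: [180.0, 0.1, -2.1]
force: [-0.1, 0.1, 0.2]
gripper_width: 0.675
gripper_force: 0.0
```

```bash
python3 f.py
```

```text
36.975 [-51.8  25.8  35.  117.1 -21.4  43.4 -95.8] [0.4874 0.1775 0.1238] [-1.8e+02  6.0e-02 -2.1e+00] [0.1  0.25 0.19 0.   0.16 0.  ]
```

>>> {"fn": "move_arm", "kwargs": {"targets": [[0.04,0,0,0,0,0],[0.04,0,0,0,0,0],[0,0,0,0,0,0]]}}

```text
t: 37.35
ee_pos: [0.49, 0.1773, 0.1238]
tool_rot: [180.0, 0.1, -2.1]
force: [-0.6, 0.1, 0.7]
gripper_width: 0.68
gripper_force: 0.0
```

```bash
python3 f.py
```

```text
37.65 [-51.6  26.   34.9 116.8 -21.5  43.5 -95.7] [0.4898 0.1774 0.1238] [-1.8e+02  6.0e-02 -2.1e+00] [ 0.01  0.02  0.05  0.01  0.16 -0.01]
```

>>> {"fn": "move_arm", "kwargs": {"targets": [[0.04,0,0,0,0,0],[0.04,0,0,0,0,0],[0,0,0,0,0,0]]}}

```text
t: 38.02
ee_pos: [0.4923, 0.1773, 0.1238]
tool_rot: [180.0, 0.1, -2.1]
force: [-0.7, 0.6, 0.9]
gripper_width: 0.675
gripper_force: 0.0
```

```bash
python3 f.py
```

```text
38.325 [-51.4  26.2  34.9 116.5 -21.5  43.6 -95.5] [0.4922 0.1773 0.1238] [ 1.8e+02  6.0e-02 -2.1e+00] [ 0.09  0.18 -0.3  -0.01  0.16 -0.  ]
```

>>> {"fn": "move_arm", "kwargs": {"targets": [[0.04,0,0,0,0,0],[0,0,0,0,0,0]]}}

```text
t: 38.58
ee_pos: [0.4935, 0.1773, 0.1238]
tool_rot: [-180.0, 0.1, -2.1]
force: [-0.1, -0.4, -0.8]
gripper_width: 0.676
gripper_force: 0.0
```

```bash
python3 f.py
```

```text
38.875 [-51.3  26.3  34.9 116.3 -21.6  43.7 -95.5] [0.4934 0.1772 0.1238] [-1.8e+02  6.0e-02 -2.1e+00] [ 0.13 -0.19  0.08 -0.03  0.16  0.  ]
```

>>> {"fn": "move_arm", "kwargs": {"targets": [[0.04,0,0,0,0,0],[0,0,0,0,0,0]]}}

```text
t: 39.12
ee_pos: [0.4937, 0.1772, 0.1236]
tool_rot: [180.0, 0.2, -2.1]
force: [-4.3, 0.2, 2.3]
gripper_width: 0.675
gripper_force: 2.0
```

```bash
python3 f.py
```

```text
39.425 [-51.2  26.4  34.8 116.2 -21.6  43.8 -95.4] [0.4937 0.1772 0.1236] [ 1.7999e+02  1.7000e-01 -2.0800e+00] [-5.18 -0.29  3.66  0.07  1.27  0.18]
```

>>> {"fn": "move_arm", "kwargs": {"targets": [[0.04,0,0,0,0,0],[0,0,0,0,0,0]]}}

```text
t: 39.67
ee_pos: [0.4947, 0.1775, 0.1236]
tool_rot: [-180.0, 0.2, -2.1]
force: [-6.3, 0.7, 2.9]
gripper_width: 0.677
gripper_force: 2.9
```

```bash
python3 f.py
```

```text
39.975 [-51.1  26.5  34.8 116.1 -21.7  43.9 -95.3] [0.4947 0.1775 0.1236] [-179.99    0.19   -2.06] [-5.8   0.65  3.33  0.26  1.4   0.19]
```

Contact on green only (the torque about z shows one finger loaded). I'll continue in 1 mm steps until yellow starts to share the load.

>>> {"fn": "move_arm", "kwargs": {"targets": [[0.03,0,0,0,0,0],[0,0,0,0,0,0]]}}

```text
t: 40.22
ee_pos: [0.4956, 0.1776, 0.1236]
tool_rot: [-180.0, 0.2, -2.1]
force: [-5.8, 0.7, 4.5]
gripper_width: 0.676
gripper_force: 3.0
```

```bash
python3 f.py
```

```text
40.525 [-51.1  26.6  34.8 116.  -21.7  44.  -95.3] [0.4955 0.1776 0.1236] [-179.99    0.2    -2.05] [-5.63  0.54  3.71  0.27  1.45  0.18]
```

>>> {"fn": "move_arm", "kwargs": {"targets": [[0.03,0,0,0,0,0],[0,0,0,0,0,0]]}}

```text
t: 40.78
ee_pos: [0.4965, 0.1776, 0.1236]
tool_rot: [-180.0, 0.2, -2.1]
force: [-5.5, 0.7, 4.0]
gripper_width: 0.673
gripper_force: 3.0
```

```bash
python3 f.py
```

```text
41.075 [-51.   26.7  34.8 115.8 -21.7  44.  -95.2] [0.4965 0.1776 0.1236] [-179.98    0.2    -2.05] [-5.52  0.99  3.52  0.31  1.46  0.2 ]
```

>>> {"fn": "move_arm", "kwargs": {"targets": [[0.02,0,0,0,0,0],[0,0,0,0,0,0]]}}

```text
t: 41.32
ee_pos: [0.4968, 0.1776, 0.1236]
tool_rot: [-180.0, 0.2, -2.1]
force: [-6.4, 1.5, 3.9]
gripper_width: 0.676
gripper_force: 3.3
```

```bash
python3 f.py; python3 -c "
from h import *
t=env.grab_frame('top');cv2.imwrite('pics/z8.png',cv2.resize(t[155:235,195:325],None,fx=6,fy=6,interpolation=2)[:,:,::-1])"
```

```text
41.625 [-51.   26.7  34.7 115.8 -21.8  44.1 -95.2] [0.4968 0.1776 0.1236] [-179.97    0.23   -2.07] [-6.45  0.93  4.04  0.26  1.61  0.06]
```

View pics/z8.png

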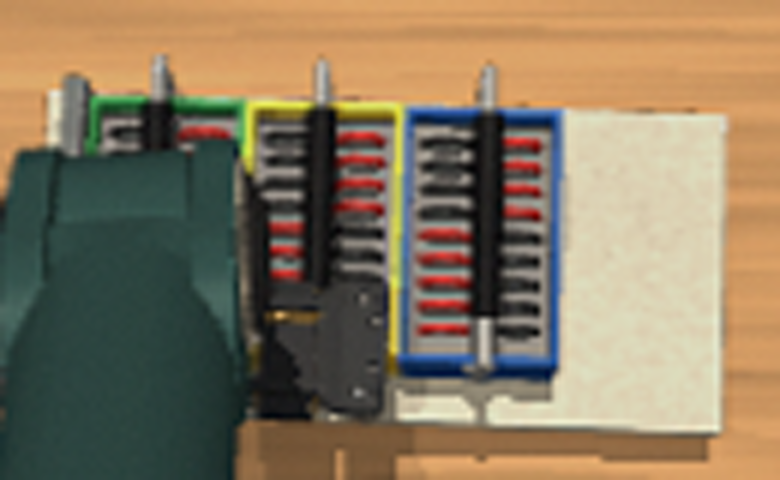

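The torque dropped, so yellow is now touching too and the ends are in line (handle tips at rows 56, 60 and 66 follow the riser's slope). I'll back straight off and up, then do a final check.

>>> {"fn": "move_arm", "kwargs": {"targets": [[-0.05,0,0,0,0,0],[-0.2,0,0,0,0,0],[-0.5,0,0,0,0,0],[-0.8,0,0,0,0,0],[-0.2,0,-0.5,0,0,0],[0,0,-0.9,0,0,0],[0,0,-0.9,0,0,0],[0,0,-0.9,0,0,0]]}}

```text
t: 42.68
ee_pos: [0.4465, 0.1789, 0.2219]
tool_rot: [-179.9, -0.1, -2.1]
force: [0.0, 0.5, 0.2]
gripper_width: 0.675
gripper_force: 0.0
```

>>> {"fn": "move_arm", "kwargs": {"targets": [[0,-0.9,-0.2,0,0,-0.5],[0,-0.9,-0.2,0,0,-0.5],[0,-0.9,-0.2,0,0,-0.5],[0,-0.9,-0.2,0,0,-0.5],[0,-0.9,0,0,0,-0.5],[0,-0.9,0,0,0,-0.5],[0,-0.9,0,0,0,0],[0,0,0,0,0,0]]}}

```text
t: 43.68
ee_pos: [0.4175, 0.3672, 0.2432]
tool_rot: [-180.0, 0.1, 18.8]
force: [0.1, -0.1, 0.4]
gripper_width: 0.672
gripper_force: 0.0
```

Run:
```python
from h import *
st=env.state();print(st["t"],st["ee_pos"],st["force"])
T=np.mean([env.grab_frame("top").astype(float) for _ in range(4)],0);S=env.grab_frame("side")
sc=np.clip(T[...,0]-np.maximum(T[...,1],T[...,2])-60,0,None)
for a,b in[(209,235),(236,262),(263,289)]:
    o=[];m=(a+b)//2
    for x0,x1 in((m,b),(a,m)):
        q=np.zeros_like(sc);q[170:216,x0:x1]=sc[170:216,x0:x1];v,u=np.nonzero(q);W=q[v,u]
        o.append((ray("top",[[(u*W).sum()/W.sum(),(v*W).sum()/W.sum()]],.114)[0,:2]*1000).round(1))
    print(o)
u=T.astype(np.uint8)
cv2.imwrite("pics/z9.png",np.hstack([cv2.resize(u[155:235,195:325],None,fx=4,fy=4,interpolation=2),cv2.resize(S[120:220,180:280],(280,320))])[:,:,::-1])
```

```text
43.675 [0.41749215 0.36715343 0.2431772 ] [ 0.08851176 -0.05523564  0.36129799]
[array([603.1, 176. ]), array([547.6, 216.9])]
[array([600. ,  95.6]), array([545.7, 135.5])]
[array([598.5,  14.2]), array([542.8,  54.2])]
```

View pics/z9.png

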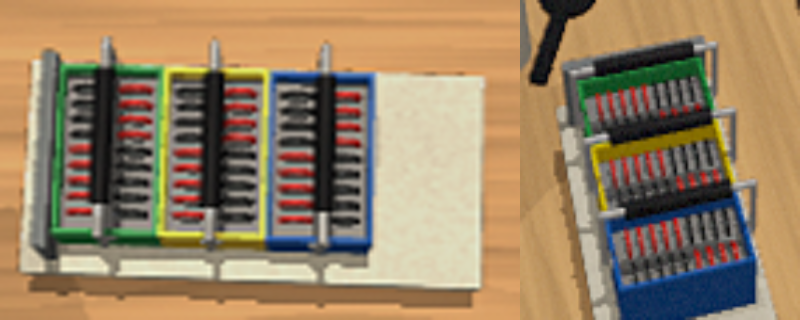

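The row is tight, square and in line: red-block residuals are within about 1.5 mm and the pitch is about 80–81 mm. The arm touches nothing, so I'm handing in.

```bash
python3 -c "
from station import env
print(env.sign_off())"
```

```text
the job is handed in; nothing more can be done
None
```

The job is handed in, with no verdict shown: the blue caddy went onto the riser by its raised handle, and all three caddies stand snug and square against the panel, ends in line to about 1.5 mm, at about 44 s; I viewed 11 pictures, one over the limit of 10.

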